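Dock the grinder exhibit and hold its key switch on

TASK

Push the log-grinder model's dark board square and flush into the corner of the aluminium docking rails. Then take the key from its wooden stand, put it into the key switch and work it past the stiff pins until it is fully home, turn it clockwise a quarter turn to its stop against the return spring, and finish still gripping it and holding it turned there. Leave the two glass flasks and the tray of wood chips where they are.

Things in the scene. Friction and masses are not known exactly. Their poses are not given: they have to be found in the camera images.
- dock: Fixed right-angled corner of two smooth aluminium rails, 18 mm wide and high. Origin: the inside corner, at table height. One rail's inner face is the plane x = 0, running 182 mm towards -y; the other's is y = 0, running 182 mm towards -x. The board belongs in the quarter x < 0, y < 0. Its x points away from the robot, turned up to 7 degrees.
- grinder: Loose log-grinder model, 0.45 to 0.9 kg: dark board 150 x 150 mm, 36 mm thick; in its middle a blue frame, 46 (x) by 58 mm (y), 134 mm high over the table, with logs and a grey wheel. Origin: centre of the board's underside; axes square to its edges. Starts 15 to 50 mm short both ways, up to 10 degrees askew. Docked, it is at x = y = -75 mm of the dock, axes parallel.
- switch: Fixed grey key-switch box, 74 x 84 mm, 60 mm high, a round brass lock cylinder flush in its top's middle. Origin: centre of its underside. At rest the keyway runs along its x. Two stiff spring pins reach into the keyway from its long sides, 11 and 21 mm down: each gives way to some 5 to 15 N of downward push, sooner if the key is rocked a little across the slot.
- keyway (a point): Centre of the keyway's mouth, in the brass cylinder's top face, 60 mm above the table; turns with the cylinder. x along the slot, z up. The slot is 18 mm long, 6.5 mm wide, 42 mm deep; the tapered blade enters if within about 2 mm of centre. Either way round fits.
- cylinder (a joint): Turn of the lock cylinder: 0 at rest, growing clockwise seen from above to a hard stop at 1.571 (a quarter turn). A return spring resists with about 0.03 N m at the start to 0.14 N m at the stop, and turns it back when let go. The key has about 0.1 rad of play in the slot.
- key: Loose 50 g key upright in the stand. Origin: the blade's tip; z up, x along the blade's width. Steel blade 14 (x) x 5 (y) mm, 32 mm long, its last 8 mm tapering to 2 mm thick and 11 wide; shoulder 20 x 12 mm, 32 to 38 mm above the tip; black bow 30 (x) x 12 mm (y, the way to grip it), 38 to 74 mm above the tip. Fully home, the shoulder rests on the cylinder, tip 32 mm below the mouth.
- stand: Fixed wooden block 60 x 50 mm, 40 mm high, with a slot in which the key stands, the shoulder resting on the block's top: the key's bow reaches from 46 to 82 mm above the table. Origin: centre of its underside.
- flask_a: Bystander: stoppered glass flask with white pulp, 92 mm across, 142 mm high. Origin: centre of its underside.
- flask_b: Bystander: the same kind of flask, with pale chips. Origin: centre of its underside.
- tray: Bystander: green open tray of wood chips, 100 x 140 mm, 35 mm high. Origin: centre of its underside.

How it is judged:
By the outcome, as a careful person would: the job done as asked, in the order asked, and still so for the second after the job is handed in, while the arm keeps its last pose, push and grip.
It also fails if it takes over 72 s, if anything falls off the work surface, if the arm or the gripper's body presses on something with over 40 N, if the wrist force passes 120 N, or if a joint passes its speed limit or range.

ROBOT

A 7-joint arm with a two-finger parallel gripper is mounted at the origin on the work surface. World frame = base frame: x ahead of the robot, y to its left, z up, the work surface at z = 0. Lengths are in m, angles in rad, forces in N, time in s.
With the tool pointing down it reaches from about 0.4 to 0.85 m from the base axis. Payload 6.9 kg.
Tool frame: the origin (TCP) lies midway between the tips of the shut fingers; the grasp point (between the pads) lies 19 mm behind it; z points along the fingers, x is the direction in which the jaws open and shut, and the axes are right-handed (so a half turn about z gives the same grasp; the last joint's range is limited). The gripper opens to 85 mm and grips with 20 to 120 N. Pads are 22 mm wide; open, the fingers measure 114 mm over their backs; the gripper's body (76 mm by 85 mm) begins 54 mm behind the grasp point. The pads swing forward as they close: fully open they stand 13 mm farther back than shut.
Start: joints at [-1.089, 0.507, -0.238, 1.5, 0.126, 1.149, -0.155], TCP at [0.23, 0.581, 0.231] pointing down, gripper open.
Joint ranges: [-3.08, 3.08], [-0.24, 2.05], [-1.43, 1.35], [0, 2.5], [-1.52, 4.66], [0.17, 1.96], [-2.89, 2.89]. Speed limits (rad/s): [2.39, 2.39, 3.14, 3.14, 3.14, 3.14, 3.14].

INTERFACE

Orientations are given as a rotation vector (axis times angle).
In Python, from bench import robot, eyes gives the robot as it stands.
- The arm moves only by the shell command python3 -m creep 'ROWS' [FORCE]. ROWS is JSON, a list of rows, each an object of numbers: "jaw": the finger opening in m, from 0 to 0.0854; "tx", "ty", "tz": the shift along the world's x, y, z in m; "wx", "wy", "wz": the turn, a rotation vector about the world's x, y, z in rad. A call has 1 to 8 rows; each row shifts and turns the pose as measured when the row begins; what a row does not reach is not made up. A row lasts 1/8 s, in which the tool goes at most 62.5 mm and 10.7 degrees, less where a joint would pass 70% of its speed; a pose out of reach is approached as far as the arm can. A call is refused whole if a number of a shift passes 0.0625 or a number of a turn 0.188, either way. A call with a gripper value outside its range is refused whole. The fingers move at their own pace and stop on an object; FORCE is the grip in N (left out, the last holds). Time passes only in rows, so rows that do not move let the fingers close. It gives the time, the measured TCP pose, the force and the opening at its end, in the units of the state.
- robot.observe(): the state, without advancing time (a new reading comes with each control period).
- eyes.grab_frame(name): name is "scene" or "top"; returns the picture (420x560x3 uint8, blue, green, red); there is no depth.
- eyes.camera_model(name): a dict with "fx", "fy", "cx", "cy" (pixels), "R" (3x3) and "t" (3): a world point X has camera coordinates R X + t. Camera axes: x right, y down, z forward; pixel columns grow to the right and rows downward; lengths in m; the calibration is good to about 2 mm. A picture is of the moment at which its call begins. camera_model takes no time and is no camera call.
- robot.hand_in(): hands the job in, once; it reports no verdict.
The state is a dict: "t": time; "joint_positions": joint angles; "qvel": joint speeds; "joint_efforts": joint torques, N m; "eef_pos": TCP position; "tool_rot": TCP orientation; "force": force on the tool from outside, world axes, zero at the start; "wrist_torque": the same for the moment, N m; "opening": finger opening in m.
Only numpy, scipy, OpenCV 4.12 (cv2) and the standard library are available. Lean on these libraries where they do the work, as an engineer would, in place of code of your own. Each camera call takes 0.05 s, during which the arm holds its last target. There are 200 camera calls.

## Working session

There is one attempt and no reset: what is moved stays moved. The work goes in short steps, Python scripts to look and compute and a shell command to move; the robot and the scene stay as the last step left them, time stands still between calls to the robot, and variables do not carry over. Pictures are saved under pics/ and viewed, about 8 in all and at most 12, crops included, and the job is handed in when it is done.

```bash
ls; mkdir -p pics; python3 - <<'E'
from bench import robot, eyes
import cv2,numpy as np
for n in("scene","top"):
    cv2.imwrite(f"pics/{n}0.png",cv2.resize(eyes.grab_frame(n),(800,600),interpolation=cv2.INTER_CUBIC))
    m=eyes.camera_model(n);print(n,m['fx'],m['fy'],m['cx'],m['cy'],np.round(m['R'],3).tolist(),np.round(m['t'],3))
s=robot.observe();print(s['t'],s['eef_pos'],s['tool_rot'],s['opening'])
E
```

```text
pics
scene 486.4743821297249 486.4743821297249 282.9926231849354 209.68448826431492 [[0.79, 0.613, 0.023], [0.339, -0.405, -0.849], [-0.512, 0.678, -0.528]] [-0.436 -0.148  1.914]
top 521.0563773082865 521.0563773082865 275.0033180166827 217.84425901857117 [[0.006, -1.0, 0.011], [-0.992, -0.008, -0.128], [0.129, -0.01, -0.992]] [-0.033  0.598  1.457]
0.1 [0.2298763  0.58073391 0.23051975] [ 2.59740666e+00  1.76559948e+00 -2.00823338e-03] 0.0856731625799248
```

View pics/top0.png

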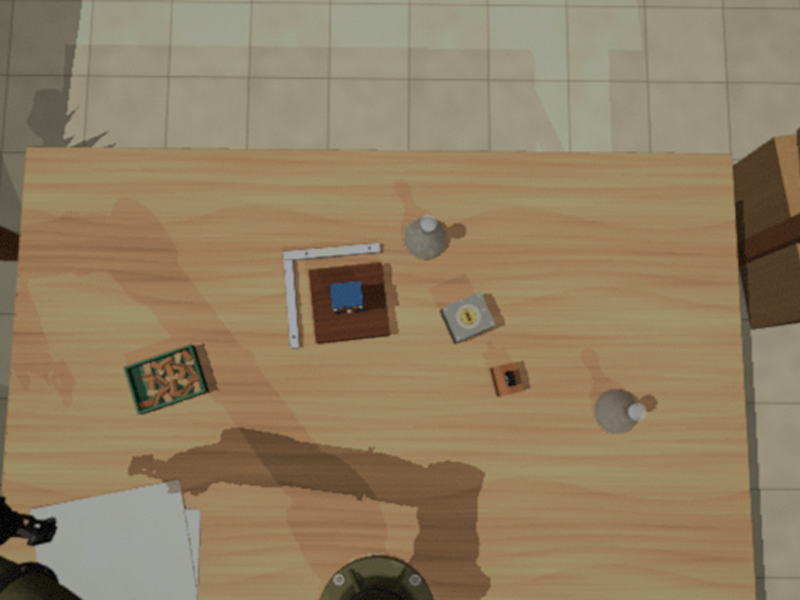

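View pics/scene0.png

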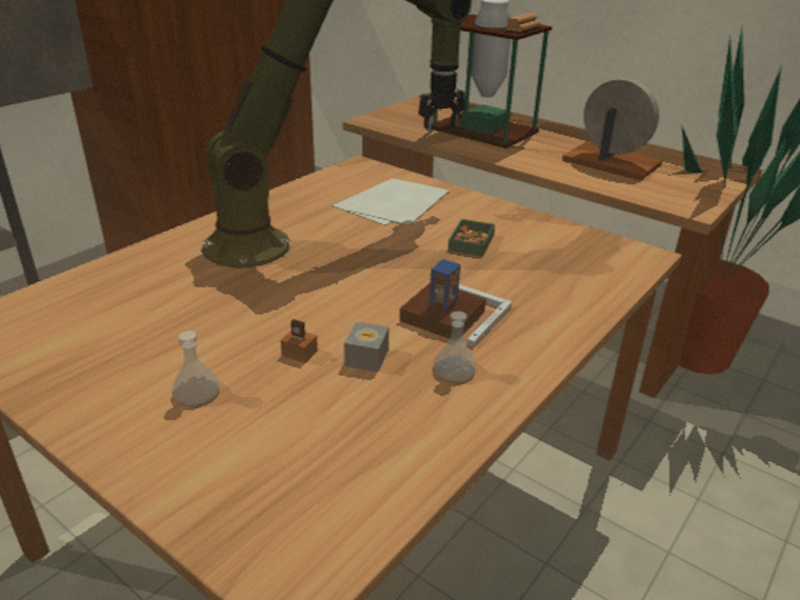

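The top view shows the dock corner at about (288,253), the board at (350,303), the switch at (468,317) and the stand with the key at (508,378). All are in 800x600 pixels. Next is one enlarged crop to measure from.

```bash
python3 - <<'E'
from bench import robot, eyes
import cv2,numpy as np
f=np.mean([eyes.grab_frame("top").astype(float) for _ in range(2)],0).astype('uint8')
cv2.imwrite("pics/raw_top.png",f)
c=cv2.resize(f[165:285,195:375],None,fx=4.4,fy=4.4,interpolation=cv2.INTER_CUBIC)
c=cv2.convertScaleAbs(c,alpha=1.5)
cv2.imwrite("pics/crop1.png",c)
E
cat > h.py <<'E'
import numpy as np
from bench import robot, eyes
def ray(u,v,z,cam="top"):
    m=eyes.camera_model(cam);R=np.array(m['R']);t=np.array(m['t'])
    d=R.T@[(u-m['cx'])/m['fx'],(v-m['cy'])/m['fy'],1];o=-R.T@t
    return o+d*(z-o[2])/d[2]
def proj(X,cam="top"):
    m=eyes.camera_model(cam);p=np.array(m['R'])@X+np.array(m['t'])
    return np.array([m['fx']*p[0]/p[2]+m['cx'],m['fy']*p[1]/p[2]+m['cy']])
E
```

```text
(no output)
```

View pics/crop1.png

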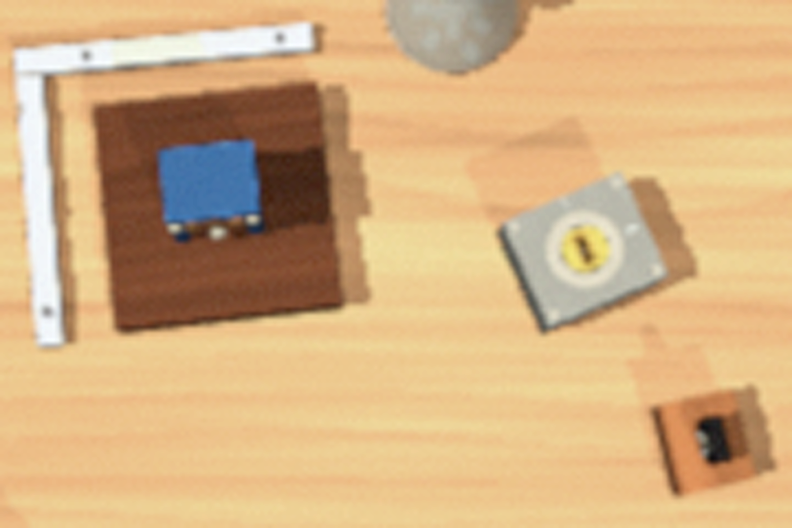

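The crop shows the dock's inner corner at (45,74) and the board corners at (95,106), (317,84), (341,303) and (119,330). The switch cylinder is at (585,249) and the black key bow is near (715,440).

```bash
cat >> h.py <<'E'
def c1(x,y,z): return ray((x+.5)/4.4-.5+195,(y+.5)/4.4-.5+165,z)
E
python3 - <<'E'
from h import *
np.set_printoptions(precision=4,suppress=True)
P=lambda l,z:np.array([c1(x,y,z) for x,y in l])[:,:2]
def ang(a,b): d=b-a;return np.degrees(np.arctan2(d[1],d[0]))
d=P([(46,74),(314,50),(64,345)],.018);print("dock",d,"far rail dir(-y)",ang(d[0],d[1])+90,"left rail(-x)",ang(d[2],d[0]))
b=P([(95,106),(317,84),(341,303),(119,330)],.036);print("board",b,b.mean(0),[ang(b[3],b[0]),ang(b[2],b[1]),ang(b[0],b[1])+90,ang(b[3],b[2])+90],np.linalg.norm(b-np.roll(b,1,0),axis=1))
s=P([(502,228),(617,174),(664,272),(547,331)],.06);print("sw",s,s.mean(0),np.linalg.norm(s-np.roll(s,1,0),axis=1),[ang(s[3],s[0]),ang(s[2],s[1]),ang(s[0],s[1])+90])
print("cyl",c1(585,249,.06)[:2]);k=P([(577,237),(596,263)],.06);print("slot",ang(k[1],k[0]))
s=P([(657,408),(739,387),(763,471),(680,493)],.04);print("stand",s.mean(0),np.linalg.norm(s-np.roll(s,1,0),axis=1),[ang(s[3],s[0]),ang(s[2],s[1]),ang(s[0],s[1])+90])
print("bow",c1(716,438,.082)[:2],c1(716,438,.064)[:2])
E
```

```text
dock [[ 0.7067  0.1767]
 [ 0.7246 -0.0017]
 [ 0.5258  0.1606]] far rail dir(-y) 5.7199288129325225 left rail(-x) 5.0781992820121395
board [[ 0.682   0.1418]
 [ 0.698  -0.0041]
 [ 0.5531 -0.0209]
 [ 0.5344  0.1231]] [0.6169 0.06  ] [np.float64(7.202211171257171), np.float64(6.634686783876501), np.float64(6.251029872207241), np.float64(7.396332909587372)] [0.1488 0.1467 0.1458 0.1452]
sw [[ 0.6    -0.1241]
 [ 0.6358 -0.1985]
 [ 0.5723 -0.2282]
 [ 0.5337 -0.1528]] [ 0.5855 -0.1759] [0.0722 0.0826 0.0701 0.0847] [np.float64(23.413217054654954), np.float64(25.081744717676486), np.float64(25.677680003172952)]
cyl [ 0.5868 -0.1775]
slot 35.89015798148039
stand [ 0.4659 -0.2595] [0.0564 0.0551 0.056  0.0557] [np.float64(14.641552987917299), np.float64(15.197201955486081), np.float64(14.66326261823535)]
bow [ 0.4653 -0.2565] [ 0.466  -0.2595]
```

```bash
python3 - <<'E'
import cv2,numpy as np
f=cv2.imread("pics/raw_top.png")
a=cv2.resize(f[200:245,305:350],(560,560),interpolation=cv2.INTER_CUBIC)  # x from 305
b=f[245:285,335:375]; b=cv2.resize(b,(560,560),interpolation=cv2.INTER_CUBIC)
o=np.hstack([a,b]);o=cv2.resize(o,(800,400));cv2.imwrite("pics/crop2.png",cv2.convertScaleAbs(o,alpha=1.8))
E
```

```text
(no output)
```

View pics/crop2.png

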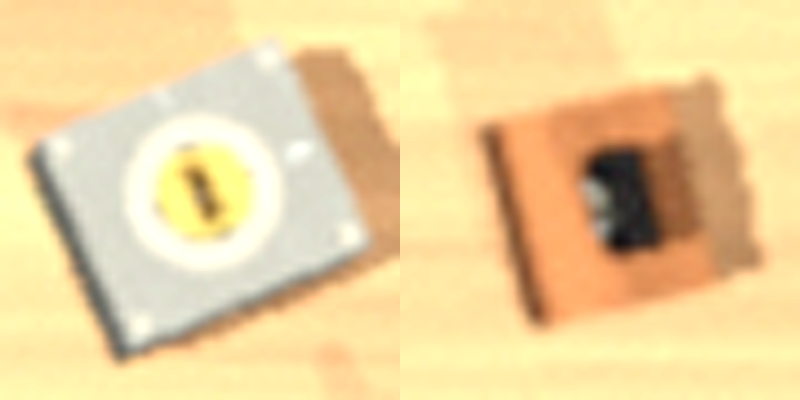

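The crops agree: slot yaw is about 24°, key yaw about 15°, dock yaw about 5.4° and board yaw about 7°. I'll move above the board's -y side with the fingers shut and the tool square to the dock.

```bash
R='{"jaw":0,"tx":0.031,"ty":-0.05,"wz":-0.0846}'
python3 -m creep '[{"jaw":0,"tx":0.031,"ty":-0.05,"wz":-0.0846},{"jaw":0,"tx":0.031,"ty":-0.05,"wz":-0.0846},{"jaw":0,"tx":0.031,"ty":-0.05,"wz":-0.0846},{"jaw":0,"tx":0.031,"ty":-0.05,"wz":-0.0846},{"jaw":0,"tx":0.031,"ty":-0.05,"wz":-0.0846},{"jaw":0,"tx":0.031,"ty":-0.05,"wz":-0.0846},{"jaw":0,"tx":0.031,"ty":-0.05,"wz":-0.0846},{"jaw":0,"tx":0.031,"ty":-0.05,"wz":-0.0846}]' 40
cat >> h.py <<'E'
from scipy.spatial.transform import Rotation as Ro
def st():
    s=robot.observe();M=Ro.from_rotvec(s['tool_rot']).as_matrix()
    print('t%.2f'%s['t'],np.round(s['eef_pos'],4),'yaw %.1f'%np.degrees(np.arctan2(M[1,0],M[0,0])),'z',np.round(M[:,2],3),'F',np.round(s['force'],1),'M',np.round(s['wrist_torque'],2),'op %.4f'%s['opening'],'q',np.round(s['joint_positions'],2))
E
python3 -c "from h import *;st()"
```

```text
t0.20 [0.2299 0.5809 0.2307] yaw 68.4 z [-0.    -0.001 -1.   ] F [0.4 0.1 0.5] M [-0.03 -0.02  0.01] op 0.0854 q [-1.09  0.51 -0.24  1.5   0.13  1.15 -0.15]schema error: expected keys jaw, tx, ty, tz, wx, wy, wz
```

```bash

python3 -m creep '[{"jaw":0,"tx":0.031,"ty":-0.05,"tz":0,"wx":0,"wy":0,"wz":-0.085},{"jaw":0,"tx":0.031,"ty":-0.05,"tz":0,"wx":0,"wy":0,"wz":-0.085},{"jaw":0,"tx":0.031,"ty":-0.05,"tz":0,"wx":0,"wy":0,"wz":-0.085},{"jaw":0,"tx":0.031,"ty":-0.05,"tz":0,"wx":0,"wy":0,"wz":-0.085},{"jaw":0,"tx":0.031,"ty":-0.05,"tz":0,"wx":0,"wy":0,"wz":-0.085},{"jaw":0,"tx":0.031,"ty":-0.05,"tz":0,"wx":0,"wy":0,"wz":-0.085},{"jaw":0,"tx":0.031,"ty":-0.05,"tz":0,"wx":0,"wy":0,"wz":-0.085},{"jaw":0,"tx":0.031,"ty":-0.05,"tz":0,"wx":0,"wy":0,"wz":-0.085}]' 40
python3 -c "from h import *;st()"
```

```text
t: 1.2
eef_pos: [0.4795, 0.1722, 0.2297]
tool_rot: [-3.04, -0.78, 0.0]
force: [1.3, 0.6, -0.4]
opening: -0.0
t1.20 [0.4795 0.1722 0.2297] yaw 28.8 z [-0.001  0.003 -1.   ] F [ 1.3  0.6 -0.4] M [ 0.04 -0.07 -0.01] op -0.0000 q [-0.41  0.33  0.03  1.8  -0.02  1.01  0.13]
```

```bash

python3 -m creep '[{"jaw":0,"tx":0.031,"ty":-0.048,"tz":0,"wx":0,"wy":0,"wz":-0.083},{"jaw":0,"tx":0.031,"ty":-0.048,"tz":0,"wx":0,"wy":0,"wz":-0.083},{"jaw":0,"tx":0.031,"ty":-0.048,"tz":0,"wx":0,"wy":0,"wz":-0.083},{"jaw":0,"tx":0.031,"ty":-0.048,"tz":0,"wx":0,"wy":0,"wz":-0.083},{"jaw":0,"tx":0.028,"ty":-0.045,"tz":0,"wx":0,"wy":0,"wz":-0.083},{"jaw":0,"tx":0,"ty":0,"tz":-0.05,"wx":0,"wy":0,"wz":0},{"jaw":0,"tx":0,"ty":0,"tz":-0.05,"wx":0,"wy":0,"wz":0},{"jaw":0,"tx":0,"ty":0,"tz":0,"wx":0,"wy":0,"wz":0}]' 40
python3 -c "from h import *;st()"
```

```text
t: 2.2
eef_pos: [0.637, -0.0801, 0.1273]
tool_rot: [-3.14, -0.102, -0.005]
force: [-0.1, 0.0, 0.3]
opening: 0.0003
t2.20 [ 0.637  -0.0801  0.1273] yaw 3.7 z [ 0.003  0.    -1.   ] F [-0.1  0.   0.3] M [-0.  0. -0.] op 0.0003 q [-0.02  0.63  0.18  1.6  -0.13  0.93  0.27]
```

```bash

python3 -m creep '[{"jaw":0,"tx":-0.004,"ty":0.0,"tz":-0.055,"wx":0,"wy":0,"wz":0.03},{"jaw":0,"tx":-0.003,"ty":0.01,"tz":-0.045,"wx":0,"wy":0,"wz":0},{"jaw":0,"tx":-0.001,"ty":0.025,"tz":-0.008,"wx":0,"wy":0,"wz":0},{"jaw":0,"tx":-0.001,"ty":0.01,"tz":0,"wx":0,"wy":0,"wz":0},{"jaw":0,"tx":-0.001,"ty":0.01,"tz":0,"wx":0,"wy":0,"wz":0},{"jaw":0,"tx":-0.001,"ty":0.01,"tz":0,"wx":0,"wy":0,"wz":0}]' 40
python3 -c "from h import *;st()"
```

```text
t: 2.95
eef_pos: [0.6338, -0.0155, 0.0285]
tool_rot: [3.135, 0.149, 0.031]
force: [0.2, -3.3, -0.3]
opening: 0.0
t2.95 [ 0.6338 -0.0155  0.0285] yaw 5.4 z [ 0.02  -0.002 -1.   ] F [ 0.2 -3.3 -0.3] M [-0.55 -0.05 -0.01] op 0.0000 q [-0.11  0.72  0.15  1.72 -0.16  0.69  0.22]
```

```bash

python3 -m creep '[{"jaw":0,"tx":-0.001,"ty":-0.008,"tz":0,"wx":0,"wy":0.02,"wz":0},{"jaw":0,"tx":-0.010,"ty":0,"tz":-0.009,"wx":0,"wy":0,"wz":0},{"jaw":0,"tx":0,"ty":0.01,"tz":0,"wx":0,"wy":0,"wz":0},{"jaw":0,"tx":-0.001,"ty":0.01,"tz":0,"wx":0,"wy":0,"wz":0},{"jaw":0,"tx":-0.001,"ty":0.01,"tz":0,"wx":0,"wy":0,"wz":0},{"jaw":0,"tx":-0.001,"ty":0.01,"tz":0,"wx":0,"wy":0,"wz":0}]' 40
python3 -c "from h import *;st()"
```

```text
t: 3.7
eef_pos: [0.6199, 0.0094, 0.0208]
tool_rot: [3.127, 0.14, 0.002]
force: [1.9, -30.1, 0.8]
opening: -0.0001
t3.70 [0.6199 0.0094 0.0208] yaw 5.1 z [ 0.002 -0.012 -1.   ] F [  1.9 -30.1   0.8] M [-6.3  -0.39  0.04] op -0.0001 q [-0.16  0.73  0.17  1.75 -0.16  0.68  0.18]
```

```bash

python3 -m creep '[{"jaw":0,"tx":0.003,"ty":-0.04,"tz":0,"wx":0,"wy":0,"wz":0},{"jaw":0,"tx":-0.06,"ty":0,"tz":0,"wx":0,"wy":0,"wz":0},{"jaw":0,"tx":-0.06,"ty":0,"tz":0,"wx":0,"wy":0,"wz":0},{"jaw":0,"tx":-0.01,"ty":0.04,"tz":0,"wx":0,"wy":0,"wz":0},{"jaw":0,"tx":0,"ty":0.055,"tz":0,"wx":0,"wy":0,"wz":0},{"jaw":0,"tx":0,"ty":0.02,"tz":0,"wx":0,"wy":0,"wz":0},{"jaw":0,"tx":0,"ty":0,"tz":0,"wx":0,"wy":0,"wz":0}]' 40
python3 - <<'E'
from h import *
import cv2
st()
f=eyes.grab_frame("top");cv2.imwrite("pics/raw2.png",f)
cv2.imwrite("pics/c3.png",cv2.convertScaleAbs(cv2.resize(f[165:265,195:295],(600,600),interpolation=cv2.INTER_CUBIC),alpha=1.5))
E
```

```text
t: 4.58
eef_pos: [0.4889, 0.0958, 0.0211]
tool_rot: [3.132, 0.149, 0.005]
force: [0.8, 0.5, 0.2]
opening: 0.0001
t4.58 [0.4889 0.0958 0.0211] yaw 5.5 z [ 0.004 -0.006 -1.   ] F [0.8 0.5 0.2] M [-0.   -0.07  0.02] op 0.0001 q [-0.36  0.61  0.17  2.08 -0.2   0.47  0.06]
```

View pics/c3.png

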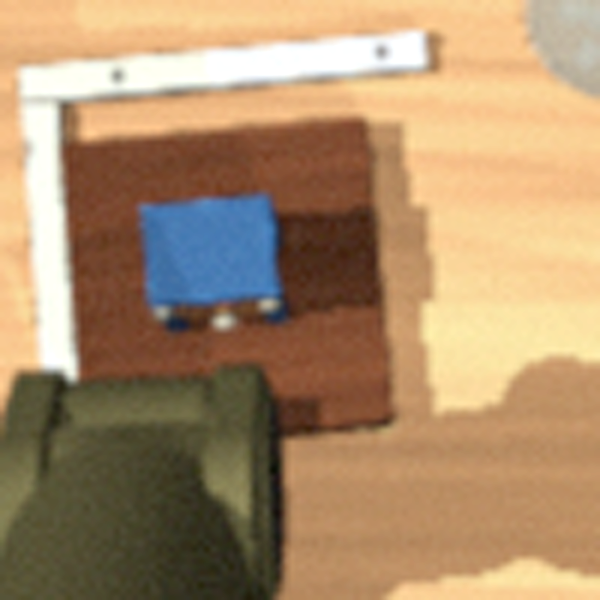

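The board is now flush with the left rail, and about 25 mm of gap remains to the far rail. I'll push it along +x.

```bash

python3 -m creep '[{"jaw":0,"tx":0.02,"ty":-0.008,"tz":0,"wx":0,"wy":0,"wz":0},{"jaw":0,"tx":0.01,"ty":0.001,"tz":0,"wx":0,"wy":0,"wz":0},{"jaw":0,"tx":0.01,"ty":0.001,"tz":0,"wx":0,"wy":0,"wz":0},{"jaw":0,"tx":0.01,"ty":0.001,"tz":0,"wx":0,"wy":0,"wz":0},{"jaw":0,"tx":0.01,"ty":0.001,"tz":0,"wx":0,"wy":0,"wz":0},{"jaw":0,"tx":0.01,"ty":0.001,"tz":0,"wx":0,"wy":0,"wz":0}]' 40
python3 -c "from h import *;st()"
```

```text
t: 5.38
eef_pos: [0.5533, 0.0884, 0.02]
tool_rot: [3.131, 0.141, -0.021]
force: [-23.7, -2.9, 15.1]
opening: 0.0001
t5.38 [0.5533 0.0884 0.02  ] yaw 5.2 z [-0.013 -0.008 -1.   ] F [-23.7  -2.9  15.1] M [-0.45  4.67 -0.04] op 0.0001 q [-0.32  0.67  0.18  1.9  -0.19  0.6   0.07]
```

```bash

python3 -m creep '[{"jaw":0,"tx":0.011,"ty":0.001,"tz":0,"wx":0,"wy":0,"wz":0},{"jaw":0,"tx":-0.03,"ty":0,"tz":0,"wx":0,"wy":0,"wz":0},{"jaw":0,"tx":-0.02,"ty":-0.055,"tz":0,"wx":0,"wy":0,"wz":0},{"jaw":0,"tx":0,"ty":-0.06,"tz":0,"wx":0,"wy":0,"wz":0},{"jaw":0,"tx":0.04,"ty":-0.02,"tz":0,"wx":0,"wy":0,"wz":0},{"jaw":0,"tx":0.055,"ty":0,"tz":0,"wx":0,"wy":0,"wz":0},{"jaw":0,"tx":0.05,"ty":0,"tz":0,"wx":0,"wy":0,"wz":0},{"jaw":0,"tx":0,"ty":0,"tz":0,"wx":0,"wy":0,"wz":0}]' 40
python3 -c "from h import *;st()"
```

```text
t: 6.38
eef_pos: [0.6572, -0.051, 0.0195]
tool_rot: [3.128, 0.145, -0.04]
force: [-0.2, -0.3, 1.0]
opening: 0.0001
t6.38 [ 0.6572 -0.051   0.0195] yaw 5.3 z [-0.025 -0.011 -1.   ] F [-0.2 -0.3  1. ] M [ 0.05  0.01 -0.04] op 0.0001 q [-0.06  0.79  0.17  1.61 -0.15  0.78  0.26]
```

```bash

python3 -m creep '[{"jaw":0,"tx":-0.006,"ty":0.03,"tz":0,"wx":0,"wy":0,"wz":0},{"jaw":0,"tx":-0.001,"ty":0.022,"tz":0,"wx":0,"wy":0,"wz":0},{"jaw":0,"tx":0,"ty":0.01,"tz":0,"wx":0,"wy":0,"wz":0},{"jaw":0,"tx":0,"ty":0.01,"tz":0,"wx":0,"wy":0,"wz":0}]' 40
python3 -c "from h import *;st()"
python3 -m creep '[{"jaw":0.03,"tx":0,"ty":-0.04,"tz":0.005,"wx":0,"wy":0,"wz":0},{"jaw":0.06,"tx":-0.01,"ty":-0.03,"tz":0.04,"wx":0,"wy":0,"wz":0},{"jaw":0.06,"tx":-0.02,"ty":-0.03,"tz":0.05,"wx":0,"wy":0,"wz":-0.18},{"jaw":0.06,"tx":-0.03,"ty":-0.03,"tz":0.035,"wx":0,"wy":0,"wz":-0.18},{"jaw":0.06,"tx":-0.04,"ty":-0.03,"tz":0.02,"wx":0,"wy":0,"wz":-0.18},{"jaw":0.06,"tx":-0.04,"ty":-0.03,"tz":0,"wx":0,"wy":0,"wz":-0.18},{"jaw":0.06,"tx":-0.03,"ty":-0.03,"tz":0,"wx":0,"wy":0,"wz":-0.18},{"jaw":0.06,"tx":0,"ty":0,"tz":0,"wx":0,"wy":0,"wz":-0.18}]' 40
python3 - <<'E'
from h import *
import cv2
st()
f=eyes.grab_frame("top");cv2.imwrite("pics/raw3.png",f)
cv2.imwrite("pics/c4.png",cv2.convertScaleAbs(cv2.resize(f[165:295,195:365],(780,596),interpolation=cv2.INTER_CUBIC),alpha=1.5))
E
```

```text
t: 6.88
eef_pos: [0.6505, 0.0124, 0.0193]
tool_rot: [3.116, 0.135, -0.038]
force: [-0.2, -30.9, 0.2]
opening: -0.0002
t6.88 [0.6505 0.0124 0.0193] yaw 4.9 z [-0.023 -0.024 -0.999] F [ -0.2 -30.9   0.2] M [-6.57 -0.07  0.18] op -0.0002 q [-0.18  0.78  0.19  1.64 -0.15  0.77  0.16]
t: 7.88
eef_pos: [0.473, -0.2193, 0.1759]
tool_rot: [2.724, -1.548, -0.041]
force: [0.9, 0.5, -0.1]
opening: 0.06
t7.88 [ 0.473  -0.2193  0.1759] yaw -59.2 z [-0.027  0.005 -1.   ] F [ 0.9  0.5 -0.1] M [ 0.01 -0.12 -0.04] op 0.0600 q [ 0.01  0.46  0.55  1.84 -0.28  0.95 -0.35]
```

View pics/c4.png

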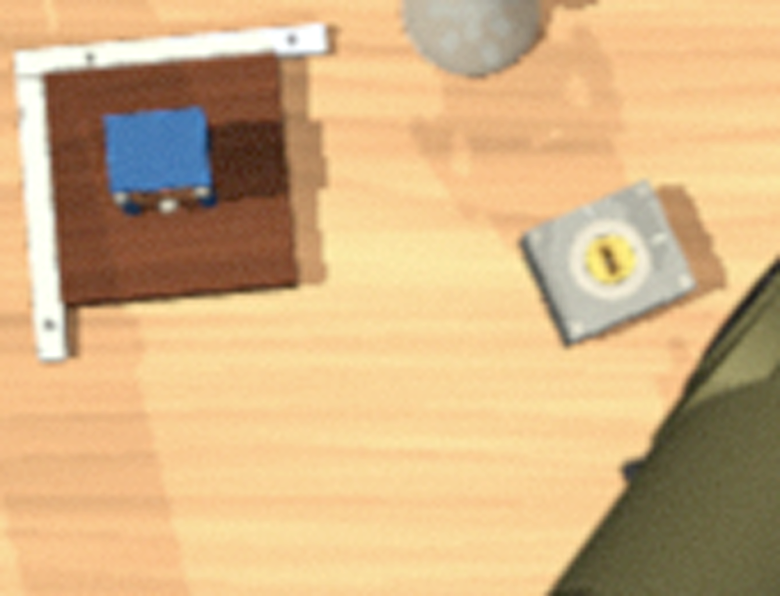

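The board is flush and square against both rails. Now the key.

```bash

python3 -m creep '[{"jaw":0.05,"tx":-0.007,"ty":-0.038,"tz":0,"wx":-0.005,"wy":-0.027,"wz":-0.14},{"jaw":0.05,"tx":0,"ty":0,"tz":-0.03,"wx":0,"wy":0,"wz":-0.135},{"jaw":0.05,"tx":0,"ty":0,"tz":-0.03,"wx":0,"wy":0,"wz":0},{"jaw":0.05,"tx":0,"ty":0,"tz":0,"wx":0,"wy":0,"wz":0}]' 40
python3 - <<'E'
from h import *
import cv2
st()
f=eyes.grab_frame("scene");cv2.imwrite("pics/raw4.png",f)
u,v=proj([.466,-.2595,.064],"scene").astype(int);print(u,v)
cv2.imwrite("pics/c5.png",cv2.convertScaleAbs(cv2.resize(f[v-50:v+40,u-50:u+90],(800,514),interpolation=cv2.INTER_CUBIC),alpha=1.5))
E
```

```text
t: 8.43
eef_pos: [0.4687, -0.2568, 0.1155]
tool_rot: [-2.487, 1.913, -0.006]
force: [0.3, -0.3, 0.5]
opening: 0.0497
t8.43 [ 0.4687 -0.2568  0.1155] yaw -75.1 z [ 0.005  0.001 -1.   ] F [ 0.3 -0.3  0.5] M [-0.01  0.03  0.  ] op 0.0497 q [ 0.09  0.55  0.57  1.91 -0.41  0.8  -0.43]
208 229
```

View pics/c5.png

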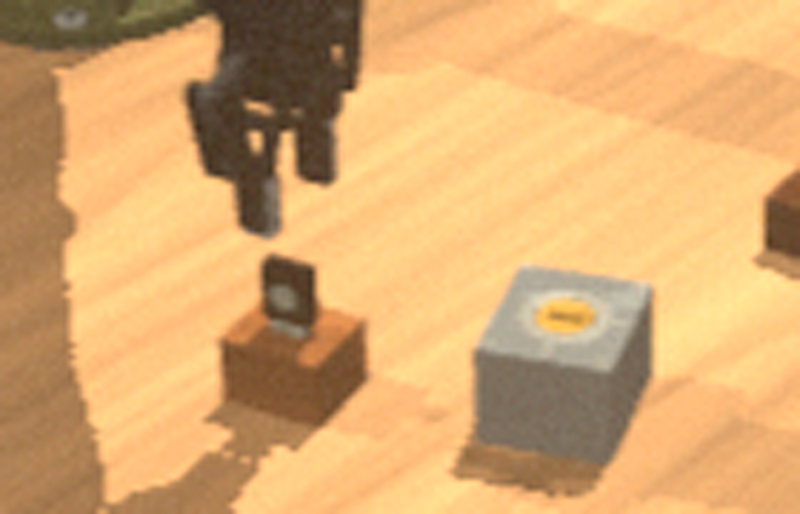

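The scene view shows the open jaws straddling the bow at (290,296) with the blade vertical, close to the prediction. I'll descend and grip.

```bash

python3 -m creep '[{"jaw":0.05,"tx":-0.003,"ty":-0.002,"tz":-0.03,"wx":0,"wy":0.005,"wz":0},{"jaw":0.05,"tx":0,"ty":0,"tz":-0.03,"wx":0,"wy":0,"wz":0},{"jaw":0.05,"tx":0,"ty":0,"tz":-0.007,"wx":0,"wy":0,"wz":0}]' 40
python3 - <<'E'
from h import *
st()
p=proj([.5868,-.1775,.06],"scene");print(p,(p-[158,179])*5.714)
# two-view triangulation of cylinder centre at z=.06 from scene
print(ray(567/5.714+158-.4,316/5.714+179-.4,.06,"scene"), ray(290/5.714+158-.4,296/5.714+179-.4,.064,"scene"))
E
```

```text
t: 8.85
eef_pos: [0.4702, -0.2601, 0.0529]
tool_rot: [-2.494, 1.905, -0.015]
force: [0.2, -0.8, 0.1]
opening: 0.0498
t8.85 [ 0.4702 -0.2601  0.0529] yaw -74.7 z [ 0.01  -0.003 -1.   ] F [ 0.2 -0.8  0.1] M [-0.    0.02 -0.  ] op 0.0498 q [ 0.14  0.64  0.49  1.96 -0.49  0.65 -0.35]
[256.41007918 233.55576205] [562.31519245 311.73162438]
[ 0.58895467 -0.17808543  0.06      ] [ 0.46872406 -0.26142239  0.064     ]
```

```bash

python3 -m creep '[{"jaw":0.05,"tx":-0.002,"ty":0,"tz":-0.004,"wx":0.003,"wy":0.01,"wz":0},{"jaw":0.0,"tx":0,"ty":0,"tz":0,"wx":0,"wy":0,"wz":0},{"jaw":0.0,"tx":0,"ty":0,"tz":0,"wx":0,"wy":0,"wz":0},{"jaw":0.0,"tx":0,"ty":0,"tz":0,"wx":0,"wy":0,"wz":0},{"jaw":0.0,"tx":0,"ty":0,"tz":0,"wx":0,"wy":0,"wz":0}]' 40
python3 -c "from h import *;st()"
```

```text
t: 9.48
eef_pos: [0.469, -0.2575, 0.0521]
tool_rot: [-2.497, 1.9, 0.003]
force: [0.4, -0.7, -0.6]
opening: 0.0112
t9.47 [ 0.469  -0.2575  0.0521] yaw -74.5 z [ 0.001  0.004 -1.   ] F [ 0.4 -0.7 -0.6] M [ 0.02 -0.03  0.01] op 0.0112 q [ 0.14  0.64  0.49  1.96 -0.48  0.66 -0.36]
```

```bash

python3 -m creep '[{"jaw":0.0,"tx":0,"ty":0,"tz":0.02,"wx":0,"wy":0,"wz":0},{"jaw":0.0,"tx":0,"ty":0,"tz":0.04,"wx":0,"wy":0,"wz":0},{"jaw":0.0,"tx":0,"ty":0,"tz":0.03,"wx":0,"wy":0,"wz":0},{"jaw":0.0,"tx":0.04,"ty":0.027,"tz":0,"wx":0,"wy":0,"wz":0.08},{"jaw":0.0,"tx":0.04,"ty":0.027,"tz":0,"wx":0,"wy":0,"wz":0.08},{"jaw":0.0,"tx":0.04,"ty":0.027,"tz":0,"wx":0,"wy":0,"wz":0},{"jaw":0.0,"tx":0,"ty":0,"tz":0,"wx":0,"wy":0,"wz":0}]' 80
python3 - <<'E'
from h import *
import cv2
st()
f=eyes.grab_frame("scene");cv2.imwrite("pics/raw5.png",f)
u,v=proj([.588,-.178,.09],"scene").astype(int);print(u,v)
cv2.imwrite("pics/c6.png",cv2.convertScaleAbs(cv2.resize(f[v-35:v+35,u-45:u+45],(765,595),interpolation=cv2.INTER_CUBIC),alpha=1.6))
E
```

```text
t: 10.35
eef_pos: [0.594, -0.1782, 0.1497]
tool_rot: [-2.642, 1.693, -0.015]
force: [-0.1, -0.4, -0.5]
opening: 0.0109
t10.35 [ 0.594  -0.1782  0.1497] yaw -65.3 z [ 0.01  -0.003 -1.   ] F [-0.1 -0.4 -0.5] M [-0.    0.01  0.04] op 0.0109 q [-0.07  0.62  0.54  1.64 -0.37  0.97 -0.54]
256 225
```

View pics/c6.png

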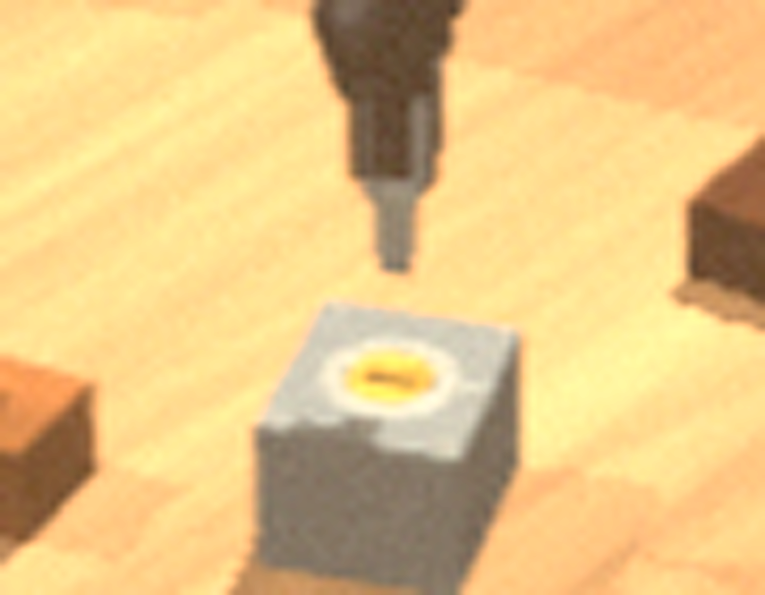

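The scene view shows the key held upright above the switch. The blade tip is at (395,270) and the slot centre at (389,378). I'll compute the offset from those.

```bash

python3 - <<'E'
from h import *
o=np.array([211,190])-.44
for z in(.103,.106,.109): print(z,ray(*(np.array([395,270])/8.5+o),z,"scene"))
print('slot',ray(*(np.array([389,378])/8.5+o),.06,"scene"))
E
```

```text
0.103 [ 0.58748608 -0.17505985  0.103     ]
0.106 [ 0.59046422 -0.17852898  0.106     ]
0.109 [ 0.59344237 -0.18199812  0.109     ]
slot [ 0.58822593 -0.17956373  0.06      ]
```

```bash

python3 -m creep '[{"jaw":0.0,"tx":-0.003,"ty":0,"tz":-0.02,"wx":0.003,"wy":0.01,"wz":0},{"jaw":0.0,"tx":0,"ty":0,"tz":-0.018,"wx":0,"wy":0,"wz":0},{"jaw":0.0,"tx":0,"ty":0,"tz":0,"wx":0,"wy":0,"wz":0},{"jaw":0.0,"tx":0,"ty":0,"tz":0,"wx":0,"wy":0,"wz":0}]' 80
python3 - <<'E'
from h import *
import cv2
st()
f=eyes.grab_frame("scene");cv2.imwrite("pics/raw6.png",f)
u,v=256,225
cv2.imwrite("pics/c7.png",cv2.convertScaleAbs(cv2.resize(f[v-20:v+30,u-30:u+30],(780,650-50),interpolation=cv2.INTER_CUBIC),alpha=1.6))
E
```

```text
t: 10.9
eef_pos: [0.5847, -0.1848, 0.1094]
tool_rot: [2.633, -1.706, -0.004]
force: [-0.3, 0.8, -0.8]
opening: 0.0107
t10.90 [ 0.5847 -0.1848  0.1094] yaw -65.9 z [-0.005 -0.003 -1.   ] F [-0.3  0.8 -0.8] M [-0.04 -0.02  0.01] op 0.0107 q [-0.05  0.66  0.52  1.69 -0.4   0.9  -0.51]
```

View pics/c7.png

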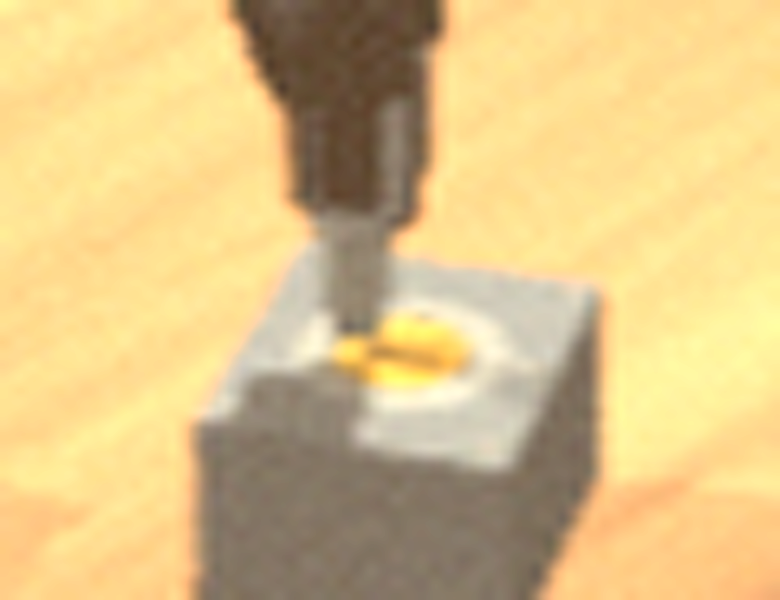

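```bash

python3 - <<'E'
from h import *
o=np.array([226,205])-.46;sc=np.array([13,12.])
for z in(.064,.0665): print(z,ray(*(np.array([353,330])/sc+o),z,"scene"))
print('slot',ray(*(np.array([403,355])/sc+o),.06,"scene"))
E
python3 -m creep '[{"jaw":0.0,"tx":0.005,"ty":0.006,"tz":0,"wx":0,"wy":0,"wz":0.02},{"jaw":0.0,"tx":0,"ty":0,"tz":0,"wx":0,"wy":0,"wz":0},{"jaw":0.0,"tx":0,"ty":0,"tz":0,"wx":0,"wy":0,"wz":0}]' 80
python3 -c "from h import *;st()"
```

```text
0.064 [ 0.57680955 -0.18292246  0.064     ]
0.0665 [ 0.57920692 -0.18565398  0.0665    ]
slot [ 0.58903856 -0.17952234  0.06      ]
t: 11.32
eef_pos: [0.5906, -0.1785, 0.1107]
tool_rot: [2.652, -1.677, -0.001]
force: [0.1, 0.9, 0.1]
opening: 0.0109
t11.32 [ 0.5906 -0.1785  0.1107] yaw -64.6 z [-0.003 -0.003 -1.   ] F [0.1 0.9 0.1] M [-0.05  0.02 -0.02] op 0.0109 q [-0.06  0.66  0.52  1.68 -0.39  0.9  -0.51]
```

```bash

python3 -m creep '[{"jaw":0.0,"tx":0.0025,"ty":-0.0005,"tz":-0.004,"wx":0,"wy":0,"wz":0},{"jaw":0.0,"tx":0,"ty":0,"tz":-0.003,"wx":0,"wy":0,"wz":0},{"jaw":0.0,"tx":0,"ty":0,"tz":-0.003,"wx":0,"wy":0,"wz":0},{"jaw":0.0,"tx":0,"ty":0,"tz":0,"wx":0,"wy":0,"wz":0}]' 80
python3 -c "from h import *;st()"
```

```text
t: 11.82
eef_pos: [0.5945, -0.1795, 0.1033]
tool_rot: [2.653, -1.678, 0.005]
force: [0.2, 0.6, -0.7]
opening: 0.011
t11.82 [ 0.5945 -0.1795  0.1033] yaw -64.6 z [ 0.001 -0.003 -1.   ] F [ 0.2  0.6 -0.7] M [ 0.02  0.06 -0.01] op 0.0110 q [-0.05  0.67  0.51  1.68 -0.4   0.89 -0.5 ]
```

```bash

python3 -m creep '[{"jaw":0.0,"tx":-0.001,"ty":0.0005,"tz":-0.003,"wx":0,"wy":0,"wz":0},{"jaw":0.0,"tx":0,"ty":0,"tz":-0.003,"wx":0,"wy":0,"wz":0},{"jaw":0.0,"tx":0,"ty":0,"tz":0,"wx":0,"wy":0,"wz":0}]' 80
python3 - <<'E'
from h import *
import cv2
st()
f=eyes.grab_frame("scene");cv2.imwrite("pics/raw7.png",f)
u,v=256,225
cv2.imwrite("pics/c8.png",cv2.convertScaleAbs(cv2.resize(f[v-20:v+30,u-30:u+30],(780,650-50),interpolation=cv2.INTER_CUBIC),alpha=1.6))
E
```

```text
t: 12.2
eef_pos: [0.5951, -0.18, 0.1035]
tool_rot: [-2.653, 1.679, -0.014]
force: [-0.4, -0.1, -1.0]
opening: 0.0108
t12.20 [ 0.5951 -0.18    0.1035] yaw -64.7 z [ 0.009 -0.003 -1.   ] F [-0.4 -0.1 -1. ] M [-0.01  0.04  0.02] op 0.0108 q [-0.05  0.67  0.51  1.69 -0.4   0.88 -0.5 ]
```

View pics/c8.png

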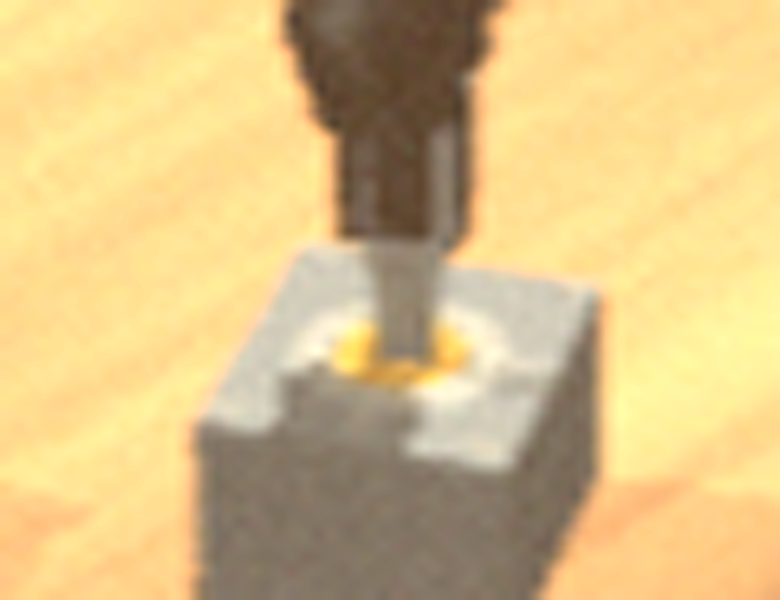

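The tip is at (405,360), over the slot centre at (403,355). Descending.

```bash

python3 -m creep '[{"jaw":0.0,"tx":0,"ty":0,"tz":-0.006,"wx":0,"wy":0.005,"wz":0},{"jaw":0.0,"tx":0,"ty":0,"tz":-0.006,"wx":0,"wy":0,"wz":0}]' 80
python3 -c "from h import *;st()"
```

```text
t: 12.5
eef_pos: [0.5968, -0.1807, 0.1017]
tool_rot: [-2.649, 1.678, -0.017]
force: [-17.4, 10.1, 64.1]
opening: 0.0105
t12.50 [ 0.5968 -0.1807  0.1017] yaw -64.7 z [ 0.012 -0.001 -1.   ] F [-17.4  10.1  64.1] M [2.54 4.98 0.05] op 0.0105 q [-0.04  0.67  0.51  1.69 -0.41  0.88 -0.5 ]
```

```bash

python3 -m creep '[{"jaw":0.0,"tx":-0.0015,"ty":0.001,"tz":0.005,"wx":0,"wy":0.01,"wz":0},{"jaw":0.0,"tx":0,"ty":0,"tz":0,"wx":0,"wy":0,"wz":0},{"jaw":0.0,"tx":0,"ty":0,"tz":0,"wx":0,"wy":0,"wz":0}]' 80
python3 -c "from h import *;st()"
```

```text
t: 12.88
eef_pos: [0.5951, -0.1798, 0.107]
tool_rot: [-2.653, 1.681, -0.004]
force: [0.4, 1.0, -1.5]
opening: 0.0109
t12.88 [ 0.5951 -0.1798  0.107 ] yaw -64.7 z [ 0.003 -0.001 -1.   ] F [ 0.4  1.  -1.5] M [-0.03  0.02 -0.01] op 0.0109 q [-0.05  0.67  0.51  1.68 -0.4   0.9  -0.51]
```

```bash

python3 -m creep '[{"jaw":0.0,"tx":-0.001,"ty":0.001,"tz":-0.003,"wx":0,"wy":0.002,"wz":0},{"jaw":0.0,"tx":-0.0005,"ty":0,"tz":-0.003,"wx":0,"wy":0.002,"wz":0}]' 100
python3 -c "from h import *;st()"
python3 -m creep '[{"jaw":0.0,"tx":-0.0005,"ty":0,"tz":-0.004,"wx":0,"wy":0.002,"wz":0}]' 100
python3 -c "from h import *;st()"
```

```text
t: 13.12
eef_pos: [0.5946, -0.1792, 0.1022]
tool_rot: [2.654, -1.681, 0.002]
force: [-6.4, 4.9, 41.2]
opening: 0.0109
t13.12 [ 0.5946 -0.1792  0.1022] yaw -64.7 z [ 0.001 -0.001 -1.   ] F [-6.4  4.9 41.2] M [1.24 1.76 0.02] op 0.0109 q [-0.05  0.67  0.51  1.68 -0.4   0.89 -0.5 ]
t: 13.25
eef_pos: [0.5949, -0.1793, 0.102]
tool_rot: [-2.653, 1.68, -0.003]
force: [-10.7, 7.4, 46.1]
opening: 0.0106
t13.25 [ 0.5949 -0.1793  0.102 ] yaw -64.7 z [ 0.002 -0.    -1.   ] F [-10.7   7.4  46.1] M [ 1.73  3.08 -0.07] op 0.0106 q [-0.05  0.67  0.51  1.68 -0.4   0.89 -0.5 ]
```

```bash

python3 -m creep '[{"jaw":0.0,"tx":-0.0015,"ty":0.001,"tz":0.003,"wx":0,"wy":0.003,"wz":0},{"jaw":0.0,"tx":-0.0005,"ty":0.0015,"tz":0,"wx":0,"wy":0,"wz":0},{"jaw":0.0,"tx":0,"ty":0.0,"tz":-0.003,"wx":0,"wy":0.002,"wz":0},{"jaw":0.0,"tx":0,"ty":0,"tz":-0.003,"wx":0,"wy":0.002,"wz":0}]' 100
python3 -c "from h import *;st()"
python3 -m creep '[{"jaw":0.0,"tx":0,"ty":0.0005,"tz":-0.003,"wx":0,"wy":0.002,"wz":0}]' 100
python3 -c "from h import *;st()"
```

```text
t: 13.75
eef_pos: [0.5923, -0.1763, 0.0972]
tool_rot: [2.651, -1.679, -0.009]
force: [0.3, -0.4, -0.6]
opening: 0.0108
t13.75 [ 0.5923 -0.1763  0.0972] yaw -64.7 z [-0.007  0.    -1.   ] F [ 0.3 -0.4 -0.6] M [ 0.06  0.   -0.02] op 0.0108 q [-0.05  0.68  0.51  1.69 -0.4   0.89 -0.51]
t: 13.88
eef_pos: [0.5921, -0.1758, 0.0934]
tool_rot: [2.65, -1.678, -0.013]
force: [0.5, -0.6, 5.3]
opening: 0.0109
t13.88 [ 0.5921 -0.1758  0.0934] yaw -64.7 z [-0.01  0.   -1.  ] F [ 0.5 -0.6  5.3] M [-0.35 -0.22 -0.01] op 0.0109 q [-0.05  0.68  0.51  1.69 -0.4   0.88 -0.51]
```

It has entered the slot. Now I'll work it down past the pins with a small rocking motion.

```bash

python3 -m creep '[{"jaw":0.0,"tx":0,"ty":0,"tz":-0.003,"wx":0,"wy":-0.008,"wz":0},{"jaw":0.0,"tx":0,"ty":0,"tz":-0.003,"wx":0.018,"wy":0.008,"wz":0},{"jaw":0.0,"tx":0,"ty":0,"tz":-0.003,"wx":-0.036,"wy":-0.016,"wz":0}]' 100
python3 -c "from h import *;st()"
python3 -m creep '[{"jaw":0.0,"tx":0,"ty":0,"tz":-0.003,"wx":0.036,"wy":0.016,"wz":0},{"jaw":0.0,"tx":0,"ty":0,"tz":-0.003,"wx":-0.018,"wy":-0.008,"wz":0}]' 100
python3 -c "from h import *;st()"
```

```text
t: 14.25
eef_pos: [0.5927, -0.176, 0.0846]
tool_rot: [2.645, -1.677, 0.023]
force: [-2.9, 5.2, 9.0]
opening: 0.0107
t14.25 [ 0.5927 -0.176   0.0846] yaw -64.7 z [ 0.007 -0.016 -1.   ] F [-2.9  5.2  9. ] M [ 1.16  0.76 -0.07] op 0.0107 q [-0.06  0.69  0.51  1.72 -0.41  0.83 -0.5 ]
t: 14.5
eef_pos: [0.5924, -0.1762, 0.0791]
tool_rot: [-2.651, 1.681, 0.003]
force: [-2.1, 1.4, 5.2]
opening: 0.0103
t14.50 [ 0.5924 -0.1762  0.0791] yaw -64.8 z [-0.001  0.003 -1.   ] F [-2.1  1.4  5.2] M [ 0.28  0.43 -0.02] op 0.0103 q [-0.04  0.7   0.49  1.71 -0.42  0.84 -0.49]
```

Going well, about 9 mm left.

```bash

python3 -m creep '[{"jaw":0.0,"tx":0,"ty":0,"tz":-0.003,"wx":0.018,"wy":0.008,"wz":0},{"jaw":0.0,"tx":0,"ty":0,"tz":-0.004,"wx":-0.036,"wy":-0.016,"wz":0},{"jaw":0.0,"tx":0,"ty":0,"tz":-0.004,"wx":0.018,"wy":0.008,"wz":0}]' 100
python3 -c "from h import *;st()"
python3 -m creep '[{"jaw":0.0,"tx":0,"ty":0,"tz":-0.003,"wx":0.0,"wy":0,"wz":0},{"jaw":0.0,"tx":0,"ty":0,"tz":-0.003,"wx":0,"wy":0,"wz":0}]' 100
python3 -c "from h import *;st()"
```

```text
t: 14.88
eef_pos: [0.5928, -0.1754, 0.0709]
tool_rot: [-2.648, 1.679, 0.004]
force: [-9.7, 5.9, 46.2]
opening: 0.0107
t14.88 [ 0.5928 -0.1754  0.0709] yaw -64.8 z [ 0.001  0.006 -1.   ] F [-9.7  5.9 46.2] M [ 1.27  2.29 -0.05] op 0.0107 q [-0.03  0.71  0.48  1.72 -0.43  0.83 -0.48]
t: 15.12
eef_pos: [0.5927, -0.1755, 0.071]
tool_rot: [-2.643, 1.678, 0.003]
force: [-7.0, 4.5, 29.6]
opening: 0.0104
t15.12 [ 0.5927 -0.1755  0.071 ] yaw -64.8 z [ 0.004  0.011 -1.   ] F [-7.   4.5 29.6] M [0.86 1.97 0.04] op 0.0104 q [-0.03  0.7   0.48  1.72 -0.44  0.82 -0.48]
```

The key has stopped at z = 0.071 against 46 N, which is 31 mm below the rim contact, so it is home. I'll turn it clockwise, with the TCP following the arc around the cylinder axis.

```bash

python3 -m creep '[{"jaw":0.0,"tx":0.0,"ty":-0.0005,"tz":-0.001,"wx":-0.01,"wy":0.004,"wz":-0.13},{"jaw":0.0,"tx":0.0001,"ty":-0.0008,"tz":-0.001,"wx":0,"wy":0,"wz":-0.13},{"jaw":0.0,"tx":0.0001,"ty":-0.0008,"tz":-0.001,"wx":0,"wy":0,"wz":-0.13},{"jaw":0.0,"tx":0,"ty":-0.0008,"tz":-0.001,"wx":0,"wy":0,"wz":-0.13}]' 100
python3 -c "from h import *;st()"
```

```text
t: 15.62
eef_pos: [0.5929, -0.1783, 0.0713]
tool_rot: [-2.106, 2.322, 0.001]
force: [-2.9, 2.6, 12.7]
opening: 0.0103
t15.62 [ 0.5929 -0.1783  0.0713] yaw -95.6 z [ 0.005  0.005 -1.   ] F [-2.9  2.6 12.7] M [0.4  0.86 0.07] op 0.0103 q [-0.11  0.74  0.64  1.72 -0.56  0.87 -0.9 ]
```

```bash

python3 -m creep '[{"jaw":0.0,"tx":-0.0002,"ty":-0.0008,"tz":-0.001,"wx":-0.003,"wy":0.004,"wz":-0.13},{"jaw":0.0,"tx":-0.0003,"ty":-0.0008,"tz":-0.001,"wx":0,"wy":0,"wz":-0.13},{"jaw":0.0,"tx":-0.0003,"ty":-0.0007,"tz":-0.001,"wx":0,"wy":0,"wz":-0.13},{"jaw":0.0,"tx":-0.0004,"ty":-0.0007,"tz":-0.001,"wx":0,"wy":0,"wz":-0.13}]' 100
python3 -c "from h import *;st()"
```

```text
t: 16.12
eef_pos: [0.5916, -0.181, 0.0713]
tool_rot: [-1.413, 2.798, 0.006]
force: [-3.1, 2.6, 12.9]
opening: 0.0104
t16.12 [ 0.5916 -0.181   0.0713] yaw -126.4 z [ 0.005  0.007 -1.   ] F [-3.1  2.6 12.9] M [0.44 0.87 0.15] op 0.0104 q [-0.18  0.79  0.78  1.72 -0.69  0.93 -1.32]
```

```bash

python3 -m creep '[{"jaw":0.0,"tx":-0.0005,"ty":-0.0006,"tz":-0.001,"wx":-0.003,"wy":0.004,"wz":-0.13},{"jaw":0.0,"tx":-0.0006,"ty":-0.0005,"tz":-0.001,"wx":0,"wy":0,"wz":-0.13},{"jaw":0.0,"tx":-0.0006,"ty":-0.0004,"tz":-0.001,"wx":0,"wy":0,"wz":-0.13},{"jaw":0.0,"tx":-0.0007,"ty":-0.0004,"tz":-0.001,"wx":0,"wy":0,"wz":-0.1}]' 100
python3 -c "from h import *;st()"
python3 -m creep '[{"jaw":0.0,"tx":-0.0004,"ty":-0.0001,"tz":-0.001,"wx":0,"wy":0,"wz":-0.07}]' 100
python3 -c "from h import *;st()"
```

```text
t: 16.62
eef_pos: [0.5894, -0.1826, 0.0713]
tool_rot: [-0.667, 3.062, 0.011]
force: [-2.2, 2.2, 13.7]
opening: 0.0106
t16.62 [ 0.5894 -0.1826  0.0713] yaw -155.4 z [ 0.006  0.008 -1.   ] F [-2.2  2.2 13.7] M [0.49 0.64 0.16] op 0.0106 q [-0.23  0.84  0.91  1.73 -0.8   0.99 -1.72]
t: 16.75
eef_pos: [0.589, -0.1827, 0.0713]
tool_rot: [-0.556, 3.083, 0.012]
force: [-3.3, 2.5, 13.8]
opening: 0.0103
t16.75 [ 0.589  -0.1827  0.0713] yaw -159.6 z [ 0.007  0.009 -1.   ] F [-3.3  2.5 13.8] M [0.33 0.87 0.18] op 0.0103 q [-0.24  0.84  0.93  1.73 -0.81  1.   -1.78]
```

```bash

python3 -m creep '[{"jaw":0.0,"tx":-0.0003,"ty":0,"tz":-0.001,"wx":-0.003,"wy":0.004,"wz":-0.07}]' 100
python3 -c "from h import *;st()"
python3 -m creep '[{"jaw":0.0,"tx":0,"ty":0,"tz":-0.001,"wx":-0.003,"wy":0.002,"wz":-0.07}]' 100
python3 -c "from h import *;st()"
```

```text
t: 16.88
eef_pos: [0.5886, -0.1828, 0.0713]
tool_rot: [-0.444, 3.105, 0.01]
force: [-2.0, 2.6, 13.9]
opening: 0.0104
t16.88 [ 0.5886 -0.1828  0.0713] yaw -163.7 z [ 0.004  0.007 -1.   ] F [-2.   2.6 13.9] M [0.36 0.75 0.14] op 0.0104 q [-0.25  0.85  0.95  1.73 -0.82  1.01 -1.84]
t: 17.0
eef_pos: [0.5884, -0.1827, 0.0713]
tool_rot: [-0.333, 3.121, 0.008]
force: [-3.7, 2.3, 13.9]
opening: 0.0107
t17.00 [ 0.5884 -0.1827  0.0713] yaw -167.8 z [ 0.002  0.005 -1.   ] F [-3.7  2.3 13.9] M [0.5  1.11 0.53] op 0.0107 q [-0.26  0.86  0.97  1.73 -0.83  1.02 -1.9 ]
```

The torque jumped to 0.53 N m, so it is at the stop. I'll do one more hold row with a slight bias, then check the pictures.

```bash

python3 -m creep '[{"jaw":0.0,"tx":0,"ty":0,"tz":-0.001,"wx":0,"wy":0,"wz":-0.03}]' 100
python3 - <<'E'
from h import *
import cv2
st()
a=eyes.grab_frame("scene");b=eyes.grab_frame("top");st()
A=cv2.resize(a[195:265,225:285],(480,560),interpolation=cv2.INTER_CUBIC)
B=cv2.resize(b[165:245,190:235+35][:, :],(320,342),interpolation=cv2.INTER_CUBIC)
o=np.zeros((560,800,3),'uint8');o[:,:480]=A;o[:342,480:]=B
o[342:,480:]=cv2.resize(a[180:290,190:370],(320,218))
cv2.imwrite("pics/c9.png",cv2.convertScaleAbs(o,alpha=1.6))
E
```

```text
t: 17.12
eef_pos: [0.5883, -0.1827, 0.0713]
tool_rot: [-0.285, 3.126, 0.01]
force: [-4.3, 1.6, 13.6]
opening: 0.0104
t17.12 [ 0.5883 -0.1827  0.0713] yaw -169.6 z [ 0.002  0.006 -1.   ] F [-4.3  1.6 13.6] M [0.42 0.87 0.65] op 0.0104 q [-0.26  0.87  0.98  1.73 -0.84  1.02 -1.93]
t17.23 [ 0.5883 -0.1827  0.0712] yaw -169.5 z [ 0.003  0.006 -1.   ] F [-3.   2.2 14.4] M [0.5  0.99 0.63] op 0.0104 q [-0.26  0.87  0.98  1.73 -0.84  1.02 -1.93]
```

View pics/c9.png

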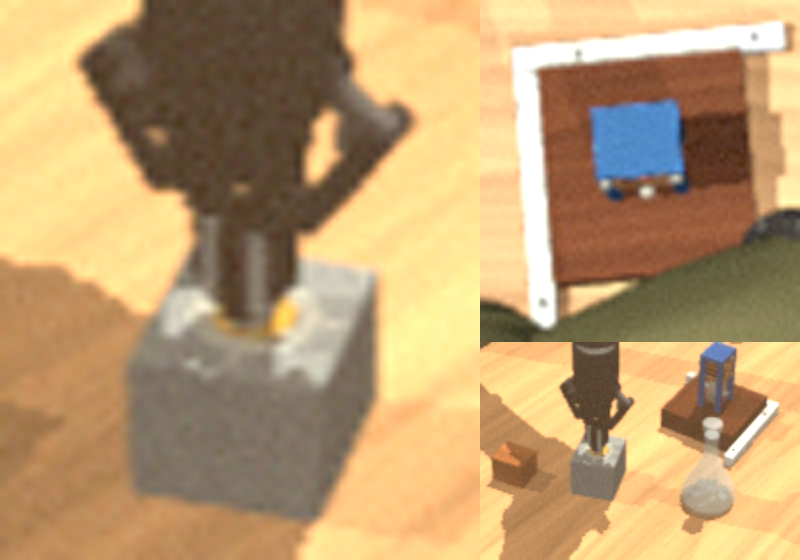

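The final picture shows the shoulder down on the brass cylinder at about (250,325) with the jaws turned a quarter. The board is flush in the corner, and the flask next to it is still standing in place. Handing in.

```bash
python3 -c "
from h import *
print(robot.hand_in());st()"
```

```text
the job is handed in; nothing more can be done
None
the job is handed in; nothing more can be done
```

I've handed the job in at about 17 s of robot time. The arm was still gripping the key and holding it turned against the stop.

- **Board:** I pushed it against the left rail, then the far rail, then the left rail again, with up to 31 N of force. The pictures show it flush and square against both rails.
- **Key insertion:** I took the key from its stand. The first two tries at the slot landed on the cylinder's top face, peaking at about 64 N on the wrist, under the 120 N limit. After a shift of 2–3 mm the key went in and passed both pins with a little rocking. It stopped 31 mm below where the tip had touched the top face, against the nominal 32 mm, and held there under 46 N. I could not confirm the last millimetre, but the shoulder appears to be down on the cylinder.
- **Turn:** I turned the key clockwise until the torque rose from about 0.15 to 0.6 N m, well above the spring's 0.14, so it is at the stop. The tool turned about 105 degrees, more than the quarter turn. I put the extra down to play in the slot and give in the grip. At hand-in it was holding 0.63 N m while pressing down at about 14 N.
- **Bystanders:** I never touched the flasks or the tray. The last picture shows the flask near the switch in place. The other flask and the tray were outside the final crops, so I did not check them again.

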